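# Tighten a card-terminal stand's lock ring with a pin spanner

## Task

Tighten the bright lock ring of the card-terminal stand with the red-handled pin spanner: bring the fork round the post, feel both pins fully home into opposite holes of the ring before you pull on it, then swing the handle clockwise (seen from above) until the ring comes up solid. Then lay the spanner back flat on the black mat, pins down, with both pins and the whole handle on the mat, and let go; leave everything else on the desk where it is.

Things in the scene. Friction and masses are not known exactly. Their poses are not given: they have to be found in the camera images.
- stand: swivel stand for a card terminal, screwed to the desk: grey flange 130 mm across, 10 mm thick; black hub 80 mm across up to 26 mm; on it the bright lock ring (26 to 38 mm high); through the ring rises a steel post 28 mm across, up to the boss. Origin on the post's axis at desk level, z up; its yaw means nothing
- post_boss (a point): on the stand's axis at the underside of the post's black boss, 76 mm above the desk. The boss is 38 mm across and 76 to 93 mm high, with a tongue up to 103 mm: too wide for the spanner's fork, so bring the fork round the post from the side, below the boss and above the ring
- ring_face (a point): on the stand's axis, level with the lock ring's upper face, 38 mm above the desk; does not turn with the ring. Ring: 72 mm across, 12 mm thick, six 9 mm through holes 60 degrees apart on a 25 mm radius. No reading tells where the holes stand: see or feel for them. Pins slid over the face drop into the next holes; the ring stays put under light rubbing (press under 10 N)
- lock_ring (a joint): the lock ring's turn on its thread, rad: grows clockwise seen from above (tightening) and stops hard at 1.60, which is tight. Starts at 0.55 to 0.95. Stiff: about 0.4 N m all the way (4 to 5 N at the spanner's grip); it stays where it is left and does not rise or sink. Its value says nothing of where the holes stand
- spanner: pin spanner lying level, pins down: steel fork and red handle, 161 x 62 x 14 mm, about 0.2 kg. Origin midway between the pin tips, x from the handle out through the fork, z up. Fork 6 mm thick, z 8 to 14 mm, opening 38 mm wide and 23 mm deep behind the pins' line, arms' ends at x = 7; neck 16 mm wide to x = -62; handle 20 mm wide, z 0 to 14, x -62 to -154
- pin_left (a point): tip of one of the spanner's pins, at (0, +25, 0) mm in the spanner's frame. The pin is 6 mm thick with a bevelled tip and stands 8 mm out of the fork, so fully home its tip is 8 mm below the ring's upper face
- pin_right (a point): tip of the other pin, at (0, -25, 0) mm in the spanner's frame, the same size
- spanner_grip (a point): where the handle is best held, at (-88, 0, 7) mm in the spanner's frame: the middle of the red handle's height, near the fork; the handle is 20 mm wide there
- spanner_tail (a point): rear end of the handle, at (-154, 0, 7) mm in the spanner's frame
- mat: flat black rubber mat 270 x 200 x 3 mm, fixed on the desk; origin at the centre of its underside, x along its length. The spanner lies on it at the start
- terminal: card terminal lying on its short bracket, black, 165 x 80 x 34 mm, with a pale screen and a keypad; origin at the centre of its underside, x along its length. Leave it alone
- calculator: black desk calculator 145 x 105 x 17 mm; origin at the centre of its underside. Leave it alone
- stapler: blue and black stapler, 135 x 36 x 52 mm; origin at the centre of its underside, x along its length. Leave it alone
- pen_pot: dark steel pen pot with three pens, 76 mm across, 95 mm high (the pens stand up to 160 mm); origin at the centre of its underside. Leave it alone
- fixings_box: small brown carton 100 x 70 x 55 mm; origin at the centre of its underside. Leave it alone
- tape_dispenser: black tape dispenser 150 x 56 x 76 mm; origin at the centre of its underside. Leave it alone
- note_pad: yellow note pad 76 x 76 x 16 mm; origin at the centre of its underside. Leave it alone
- marker: white marker pen with a blue cap, 115 x 15 x 14 mm, lying along one long edge of the mat; origin at the centre of its underside, x along its length. Leave it alone
Mind the look-alikes: they are no part of the job. What is meant by the spanner is not orange, and is the larger of those in its own colour.

How it is judged:
On the way, in this order (a step that is already met when the one before it is completed fails the run):
1. both pins at least 5 mm down in opposite holes of the ring while it is still loose (its joint below 1.25) (z of each of pin_left, pin_right in the frame of ring_face below -0.005 m and horizontal distance between pin_left and ring_face between 0.02 and 0.03 m and horizontal distance between pin_right and ring_face between 0.02 and 0.03 m and value of joint lock_ring below 1.25 rad), for 0.2 s.
2. the ring turned up to its stop (joint above 1.56) with both pins still at least 3 mm down in its holes (z of each of pin_left, pin_right in the frame of ring_face below -0.003 m and horizontal distance between pin_left and ring_face between 0.02 and 0.03 m and horizontal distance between pin_right and ring_face between 0.02 and 0.03 m and value of joint lock_ring above 1.56 rad), for 0.1 s.
At the end, for the whole second after the job is handed in: The lock ring is tight (joint above 1.55 of 1.60 rad) and the spanner lies at rest on the mat, pins down and level within 0.12 rad, both its pins and its handle's end over the mat (midpoint of the pin tips within 9 mm of the desk's height, handle's end within 16 mm) (value of joint lock_ring above 1.55 rad and height (world z) of spanner below 0.009 m and height (world z) of spanner_tail below 0.016 m and angle between spanner's own z axis and vertical below 0.12 rad and linear speed of spanner below 0.02 m/s and x of pin_left in the frame of mat between -0.135 and 0.135 m and y of pin_left in the frame of mat between -0.1 and 0.1 m and x of pin_right in the frame of mat between -0.135 and 0.135 m and y of pin_right in the frame of mat between -0.1 and 0.1 m and x of spanner_tail in the frame of mat between -0.135 and 0.135 m and y of spanner_tail in the frame of mat between -0.1 and 0.1 m); the robot touches nothing.
It fails at once if any of the things to be left alone (terminal, calculator, stapler, pen pot, small carton, tape dispenser, note pad, marker) pushed more than 30 mm from its place (distance of any of terminal, calculator, stapler, pen_pot, fixings_box, tape_dispenser, note_pad, marker from where it was at the start of the episode above 0.03 m).
It also fails if it takes over 64 s, if anything falls off the work surface, if the arm or the gripper's body presses on something with over 40 N, if the wrist force passes 120 N, or if a joint passes its speed limit or range.

## Robot

A 6-joint arm with a two-finger parallel gripper is mounted at the origin on the work surface. World frame = base frame: x ahead of the robot, y to its left, z up, the work surface at z = 0. Lengths are in m, angles in rad, forces in N, time in s.
With the tool pointing down it reaches from about 0.375 to 0.9 m from the base axis. Payload 3.1 kg.
Tool frame: the origin (TCP) lies on the centre line of the jaws, within the pads' length; the fingertips stand 25 mm ahead of it and the grasp point (between the pads) lies 6 mm ahead of it (robot.nose_length is the y of the fingertips in the tool frame, in m); y points along the fingers, z is the direction in which the jaws open and shut, and the axes are right-handed (so a half turn about y gives the same grasp; the last joint's range is limited). The gripper opens to 87 mm and grips with 3 to 60 N. Pads are 19 mm wide; open, the fingers measure 117 mm over their backs; the gripper's body (75 mm by 190 mm) begins 51 mm behind the grasp point.
Start: joints at [1.117, 0.527, 1.433, -0, 1.181, -0.178], TCP at [0.17, 0.601, 0.248] pointing down, gripper open.
Joint ranges: [-3.08, 3.08], [-0.75, 2.2], [0.22, 2.44], [-1.43, 4.57], [0, 2.65], [-2.85, 2.85]. Speed limits (rad/s): [2.79, 2.79, 3.14, 3.14, 3.14, 3.14].

## Interface

Orientations are given as a unit quaternion [x, y, z, w].
In Python, from rig import robot, eyes, ticket gives the robot as it stands.
- The arm moves only by the tool play_rows, never from a script. Its argument "series" is a list of rows, each a list of 7 numbers: the opening, from 0 (shut) to 1 (fully open), then the shift along the tool's x, y, z scaled (see below), then the turn, a rotation vector about the tool's x, y, z scaled (see below). In form: [[claw, dx, dy, dz, ax, ay, az], ...]. A call has 1 to 12 rows; each row shifts and turns the commanded pose from where the row before left it, along the tool's axes as they then stand; what a row does not reach is not made up. The controller multiplies each number of a shift by 100 mm and each number of a turn by 180 degrees. A row lasts 1/12 s, in which the tool goes at most 41.7 mm and 7.16 degrees, less where a joint would pass 70% of its speed; a pose out of reach is approached as far as the arm can. A call with a number of a shift or a turn outside -1 to 1 is refused whole. A call with a gripper value outside its range is refused whole. The fingers move at their own pace and stop on an object; "grip_force" is the grip in N (left out, the last holds). Time passes only in rows, so rows that do not move let the fingers close. It gives the time, the measured TCP pose, the force and the opening at its end, in the units of the state.
- robot.get_obs(): the state, without advancing time (a new reading comes with each control period).
- eyes.camera(name): name is "side" or "top" or "wrist"; returns the picture (384x512x3 uint8, red, green, blue); there is no depth.
- eyes.camera_params(name): a dict with "K" (3x3 intrinsics, pixels), "rvec" (rotation vector, rad) and "tvec" (3), from world to camera coordinates, as OpenCV has them. Camera axes: x right, y down, z forward; pixel columns grow to the right and rows downward; lengths in m; the calibration is good to about 2 mm. The wrist camera is an equidistant fisheye: a pixel r from the principal point sees the ray r / f radians off the axis. A picture is of the moment at which its call begins: read the wrist's pose just before it. camera_params takes no time and is no camera call; for the wrist camera it gives the pose at the moment of the call.
- ticket.hand_in(): hands the job in, once; it reports no verdict.
The state is a dict: "time": time; "q": joint angles; "joint_velocities": joint speeds; "joint_torque": joint torques, N m; "position": TCP position; "tool_rot": TCP orientation; "ft_force": force on the tool from outside, world axes, zero at the start; "moment": the same for the moment, N m; "grip_width": finger opening in m.
Only numpy, scipy, OpenCV 4.12 (cv2) and the standard library are available. Lean on these libraries where they do the work, as an engineer would, in place of code of your own. Each camera call takes 0.05 s, during which the arm holds its last target.

## Working session

There is one attempt and no reset: what is moved stays moved. The work goes in short steps, Python scripts to look and compute and a tool call to move; the robot and the scene stay as the last step left them, time stands still between calls to the robot, and variables do not carry over. Pictures are saved under pics/ and viewed, and the job is handed in when it is done.

Besides the shell and the picture viewer there is one more tool, called after ">>>" by a JSON object that holds its "api" and its "payload", one argument or row to a line. play_rows: Moves the arm, as the interface text tells. Its arguments: {"type":"object","properties":{"series":{"type":"array","items":{"type":"array","items":{"type":"number"}}},"grip_force":{"type":"number"}},"required":["series"]}

```bash
mkdir -p pics; ls; cat > h.py <<'E'
import numpy as np, cv2
from rig import robot, eyes, ticket
from scipy.spatial.transform import Rotation as R
def snap(n,f):
    P=eyes.camera_params(n); im=eyes.camera(n); cv2.imwrite('pics/'+f+'.png',im[:,:,::-1]); np.savez('pics/'+f+'.npz',im=im,**{k:np.array(v) for k,v in P.items() if k in('K','rvec','tvec')}); return im,P
def load(f):
    d=np.load('pics/'+f+'.npz'); return d['im'],d
def ray(P,u,v,fish=False):
    K=np.array(P['K']); x=(u-K[0,2])/K[0,0]; y=(v-K[1,2])/K[1,1]
    if fish:
        r=np.hypot(x,y); d=np.array([x/r*np.sin(r),y/r*np.sin(r),np.cos(r)]) if r>0 else np.array([0,0,1.])
    else: d=np.array([x,y,1.])
    Rm=R.from_rotvec(np.array(P['rvec']).ravel()).as_matrix(); t=np.array(P['tvec']).ravel()
    return -Rm.T@t, Rm.T@d
def onz(P,u,v,z,fish=False):
    c,d=ray(P,u,v,fish); return c+d*(z-c[2])/d[2]
def proj(P,p,fish=False):
    K=np.array(P['K']); Rm=R.from_rotvec(np.array(P['rvec']).ravel()).as_matrix(); q=Rm@np.array(p)+np.array(P['tvec']).ravel()
    if fish:
        r=np.hypot(q[0],q[1]); th=np.arctan2(r,q[2]); x,y=q[0]/r*th,q[1]/r*th
    else: x,y=q[0]/q[2],q[1]/q[2]
    return np.array([K[0,0]*x+K[0,2],K[1,1]*y+K[1,2]])
E
python3 - <<'E'
from h import *
print(robot.get_obs())
for n in('top','side','wrist'):
    im,P=snap(n,n+'0'); print(n,P)
E
```

```text
pics
{'time': 0.0, 'q': array([ 1.11653547e+00,  5.28452126e-01,  1.43389605e+00, -3.33927657e-05,
        1.18138708e+00, -1.78487823e-01]), 'joint_velocities': array([-1.21761166e-05, -3.06269384e-04,  4.34869621e-04, -1.17575482e-03,
       -1.54497106e-03, -6.99785871e-04]), 'joint_torque': array([ 3.61648426e-05, -4.40047538e+01, -1.76592511e+01,  6.33177278e-02,
        5.82285156e-02, -1.55190119e-04]), 'position': array([0.16985329, 0.60077509, 0.24658219]), 'tool_rot': array([ 0.70111896, -0.09741263,  0.09696201, -0.69967232]), 'ft_force': array([-0.1693496 ,  0.46095479, -0.25650038]), 'moment': array([ 0.02635962, -0.01446496,  0.01641621]), 'grip_width': 0.086698076991745}
top {'K': array([[383.30644932,   0.        , 259.20992371],
       [  0.        , 383.30644932, 197.84113053],
       [  0.        ,   0.        ,   1.        ]]), 'rvec': array([ 2.10056845, -2.12152698,  0.21519352]), 'tvec': array([0.00784575, 0.48063163, 1.17180957])}
side {'K': array([[428.57815515,   0.        , 258.53564276],
       [  0.        , 428.57815515, 189.9869105 ],
       [  0.        ,   0.        ,   1.        ]]), 'rvec': array([ 2.35091107, -0.33686599,  0.11800785]), 'tvec': array([-0.47378669,  0.14578862,  1.18657398])}
wrist {'K': array([[297.31863964,   0.        , 260.95933814],
       [  0.        , 297.31863964, 189.50789678],
       [  0.        ,   0.        ,   1.        ]]), 'rvec': array([-2.33656467, -1.76762081, -0.22325898]), 'tvec': array([-0.6246971 , -0.03133783,  0.38985267])}
```

View pics/top0.png

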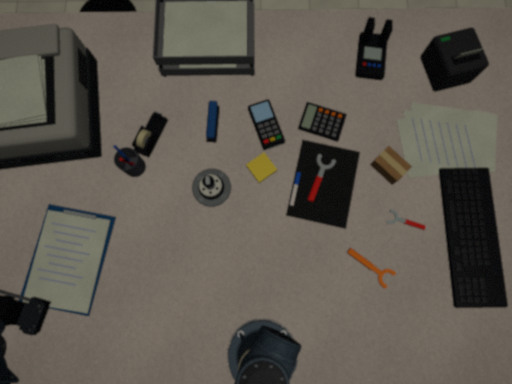

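View pics/side0.png

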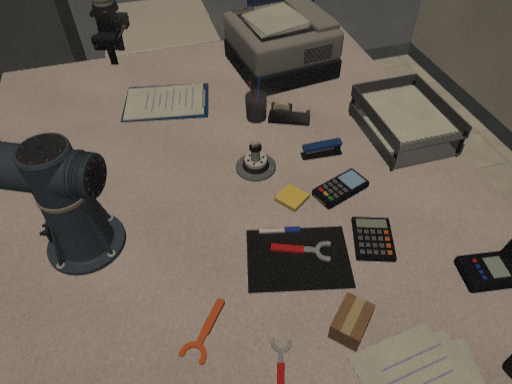

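View pics/wrist0.png

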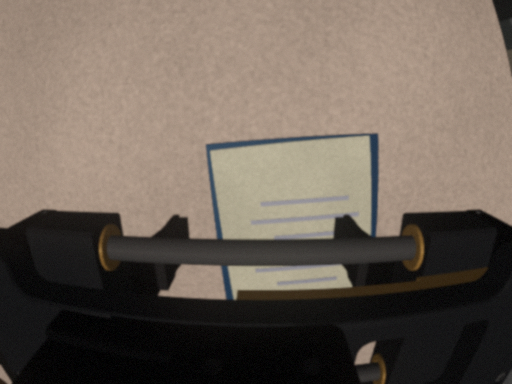

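Candidates in the top view are the red spanner on the mat (320,178), a small red one off the mat (405,219) and an orange one (370,265). The one on the mat fits, because it is red and the larger of the two reds. I'll confirm that in a crop and measure.

```bash
python3 - <<'E'
from h import *
im,P=load('top0')
c=im[130:290,180:440]; cv2.imwrite('pics/crop0.png',cv2.resize(c,None,fx=3,fy=3,interpolation=cv2.INTER_CUBIC)[:,:,::-1])
hsv=cv2.cvtColor(im,cv2.COLOR_RGB2HSV)
m=((hsv[...,0]<6)|(hsv[...,0]>174))&(hsv[...,1]>150)&(hsv[...,2]>80)
n,l,s,ce=cv2.connectedComponentsWithStats(m.astype(np.uint8))
for i in range(1,n):
    if s[i,4]>15:
        pts=np.argwhere(l==i)[:,::-1].astype(np.float32); print(s[i],ce[i],cv2.minAreaRect(pts),onz(P,*ce[i],0.017))
for u,v,z in [(210,184,.1),(211,187,.01),(302,142,.003),(358,151,.003),(347,226,.003),(288,214,.003),(330,157,.017),(317,164,.017)]: print(u,v,onz(P,u,v,z))
im2,P2=load('side0')
for u,v,z in [(256,167,.01),(255,148,.1),(247,229,.003),(350,228,.003),(354,290,.003),(250,290,.003)]: print('s',onz(P2,u,v,z))
E
```

```text
[264 139   5   4  17] [265.88235294 140.58823529] ((266.0, 140.5), (3.0, 4.0), 90.0) [ 0.68504636 -0.02127232  0.017     ]
[308 176  14  25 151] [314.52317881 188.50993377] ((314.6206970214844, 188.44825744628906), (5.9422502517700195, 24.8831729888916), 21.801406860351562) [ 0.51703191 -0.17907518  0.017     ]
[406 220  19   9  76] [414.82894737 224.13157895] ((414.9000244140625, 224.3000030517578), (19.606117248535156, 3.7947325706481934), 18.434947967529297) [ 0.39579848 -0.49747435  0.017     ]
210 184 [0.51527886 0.15402317 0.1       ]
211 187 [0.52740792 0.16262094 0.01      ]
302 142 [ 0.68377787 -0.1447557   0.003     ]
358 151 [ 0.64948062 -0.33372133  0.003     ]
347 226 [ 0.3937843  -0.28196923  0.003     ]
288 214 [ 0.43533722 -0.09077987  0.003     ]
330 157 [ 0.62474098 -0.235061    0.017     ]
317 164 [ 0.60083452 -0.19060373  0.017     ]
s [0.52772143 0.15048603 0.01      ]
s [0.52302429 0.13916912 0.1       ]
s [ 0.43557547 -0.08209037  0.003     ]
s [ 0.7144666  -0.16157518  0.003     ]
s [ 0.64124361 -0.34659465  0.003     ]
s [ 0.39244568 -0.27308821  0.003     ]
```

View pics/crop0.png

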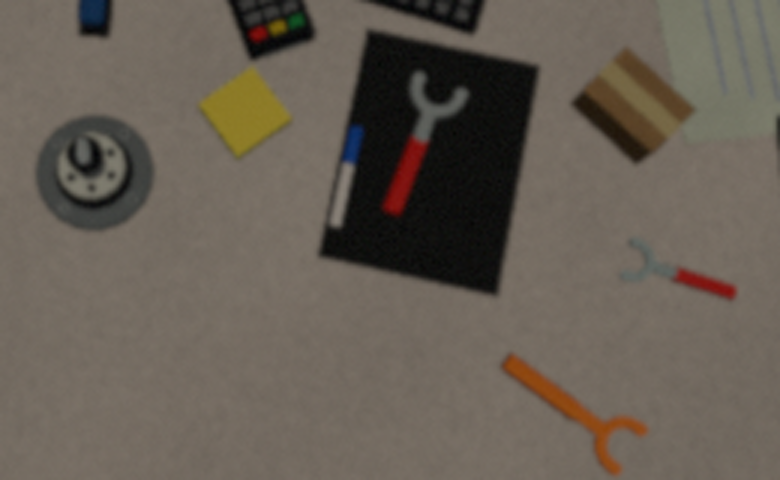

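```bash
cat >> h.py <<'E'
def pose():
    o=robot.get_obs(); return np.array(o['position']),R.from_quat(o['tool_rot']),o
def st():
    p,r,o=pose(); A=r.as_matrix(); print('t',round(o['time'],2),'p',p.round(4),'F',o['ft_force'].round(1),'M',o['moment'].round(2),'w',round(o['grip_width'],4)); print('x',A[:,0].round(3),'y',A[:,1].round(3),'z',A[:,2].round(3), 'zyaw',np.degrees(np.arctan2(A[1,2],A[0,2])).round(2)); return p,r
def tilt_yaw(yawz):
    z=np.array([np.cos(yawz),np.sin(yawz),0]); y=np.array([0,0,-1.]); x=np.cross(y,z); return R.from_matrix(np.array([x,y,z]).T)
def go(pt,yawdeg=None,p=None,r=None):
    P,Rr,_=pose()
    p=P if p is None else p; r=Rr if r is None else r
    sh=r.inv().apply(np.array(pt)-p)/0.1
    print('shift units',sh.round(3),'len mm',np.linalg.norm(sh)*100)
    if yawdeg is not None:
        t=tilt_yaw(np.radians(yawdeg)); rv=(r.inv()*t).as_rotvec()/np.pi; print('turn units',rv.round(4),'rows',abs(np.linalg.norm(rv))/0.0397)
E
python3 - <<'E'
from h import *
p,r=st(); 
P=np.load('pics/wrist0.npz')
c,d=ray(P,261,189.6,True); print('cam',c,d, 'in tool',r.inv().apply(c-p),r.inv().apply(d))
go([0.45,0.152,0.3],90)
E
```

```text
t 0.15 p [0.1699 0.6009 0.2468] F [-0.2  0.2  0. ] M [ 0.01 -0.02 -0.05] w 0.0868
x [ 0.962 -0.272 -0.   ] y [-0.001 -0.002 -1.   ] z [ 0.272  0.962 -0.002] zyaw 74.2
cam [0.10530071 0.62015913 0.3840938 ] [ 0.24135098 -0.06998746 -0.96791087] in tool [-0.06746652 -0.13728016  0.00069071] [ 2.51569024e-01  9.67839359e-01 -3.25940017e-05]
shift units [ 3.917 -0.527 -3.558] len mm 531.786592647492
turn units [ 0.0005 -0.0878 -0.0002] rows 2.2110678097410226
```

```bash
python3 - <<'E'
from h import *
go([0.60,0.152,0.22],90)
E
```

```text
shift units [ 5.361  0.272 -3.148] len mm 622.2581292448334
turn units [ 0.0005 -0.0878 -0.0002] rows 2.2110678097410226
```

>>> {"api": "play_rows", "payload": {
  "series": [
    [1,0.335,0.017,-0.197,0,0,0],
    [1,0.335,0.017,-0.197,0,0,0],
    [1,0.335,0.017,-0.197,0,0,0],
    [1,0.335,0.017,-0.197,0,0,0],
    [1,0.335,0.017,-0.197,0,0,0],
    [1,0.335,0.017,-0.197,0,0,0],
    [1,0.335,0.017,-0.197,0,0,0],
    [1,0.335,0.017,-0.197,0,0,0],
    [1,0.335,0.017,-0.197,0,0,0],
    [1,0.335,0.017,-0.197,0,0,0],
    [1,0.335,0.017,-0.197,0,0,0],
    [1,0.335,0.017,-0.197,0,0,0]
  ]
}}

```text
time: 1.15
position: [0.4935, 0.2628, 0.2269]
tool_rot: [0.7, -0.097, 0.097, -0.7]
ft_force: [0.7, 1.1, 0.2]
grip_width: 0.0869
```

>>> {"api": "play_rows", "payload": {
  "series": [
    [1,0.335,0.017,-0.197,0,0,0],
    [1,0.335,0.017,-0.197,0,0,0],
    [1,0.335,0.017,-0.197,0,0,0],
    [1,0.335,0.017,-0.197,0,0,0],
    [1,0,0,0,0,-0.03,0],
    [1,0,0,0,0,-0.03,0],
    [1,0,0,0,0,-0.028,0],
    [1,0,0,0,0,0,0],
    [1,0,0,0,0,0,0]
  ]
}}

```text
time: 1.9
position: [0.5999, 0.152, 0.22]
tool_rot: [-0.707, 0.001, -0.0, 0.707]
ft_force: [1.0, -0.5, -0.6]
grip_width: 0.0871
```

```bash
python3 - <<'E'
from h import *
st(); im,P=snap('wrist','wrist1'); print(proj(P,[.525,.152,.038],True))
E
```

```text
t 1.9 p [0.5999 0.152  0.22  ] F [ 1.  -0.5 -0.6] M [ 0.05  0.   -0.02] w 0.0871
x [ 1.    -0.002 -0.001] y [-0.001  0.    -1.   ] z [0.002 1.    0.   ] zyaw 89.9
[260.34036876 107.06131848]
```

View pics/wrist1.png

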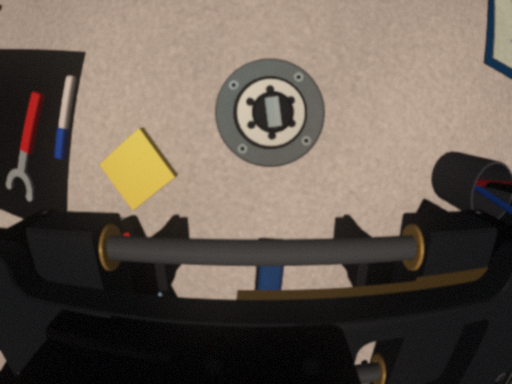

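```bash
cat > ring.py <<'E'
from h import *
import sys
im,P=load(sys.argv[1])
g=cv2.cvtColor(im,cv2.COLOR_RGB2GRAY).astype(np.float32)
c=np.array(onz(P,float(sys.argv[2]),float(sys.argv[3]),.038,True))
# rectified patch at z=.038, 0.25mm/px, center c, image x=world x, image y=world y
N=400; s=0.00025
def rect(c,z):
    mx=np.zeros((N,N),np.float32); my=mx.copy()
    for j in range(N):
        for i in range(N):
            u=proj(P,[c[0]+(i-N/2)*s,c[1]+(j-N/2)*s,z],True); mx[j,i],my[j,i]=u
    return cv2.remap(im,mx,my,cv2.INTER_CUBIC)
rc=rect(c,.038); gg=cv2.cvtColor(rc,cv2.COLOR_RGB2GRAY)
th,m=cv2.threshold(gg,0,255,cv2.THRESH_OTSU)
th=130;m=(gg>th).astype(np.uint8)*255
lab_n,lab,stt,ce=cv2.connectedComponentsWithStats(m)
# ring = component with hull ~72mm
for i in range(1,lab_n):
    if stt[i,4]<3000: continue
    cs,_=cv2.findContours((lab==i).astype(np.uint8),cv2.RETR_EXTERNAL,cv2.CHAIN_APPROX_NONE)
    cnt=max(cs,key=len); (x,y),r=cv2.minEnclosingCircle(cnt); e=cv2.fitEllipse(cnt)
    print('comp',stt[i],'ctr',c[:2]+(np.array([x,y])-N/2)*s,'r mm',r*s*1e3,'ell',c[:2]+(np.array(e[0])-N/2)*s,np.array(e[1])*s*1e3)
cv2.imwrite('pics/'+sys.argv[1]+'_rect.png',cv2.resize(np.hstack([rc,cv2.cvtColor(m,cv2.COLOR_GRAY2RGB)]),None,fx=1,fy=1)[:,:,::-1])
E
python3 ring.py wrist1 270 112
```

```text
comp [   56    59   288   287 34800] ctr [0.53018255 0.1627754 ] r mm 36.191368103027344 ell [0.53014492 0.16278139] [71.88109589 71.91994476]
comp [ 133  181  127   65 6323] ctr [0.52934779 0.16545493] r mm 16.19160270690918 ell [0.52940707 0.16545452] [14.28739929 37.67124176]
```

```bash
ls pics
```

```text
crop0.png
side0.npz
side0.png
top0.npz
top0.png
wrist0.npz
wrist0.png
wrist1.npz
wrist1.png
wrist1_rect.png
```

View pics/wrist1_rect.png

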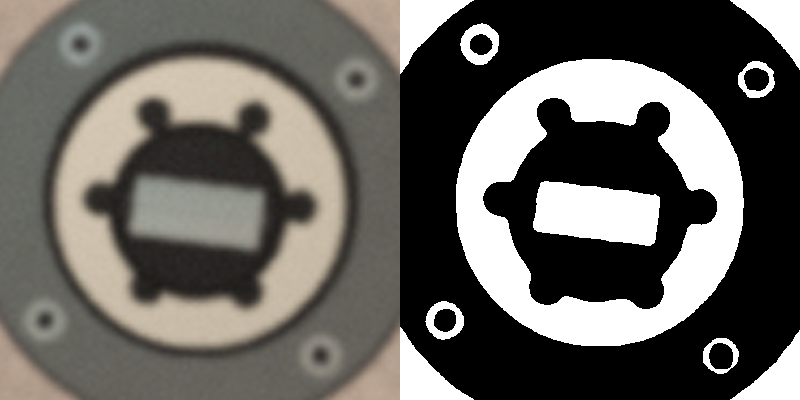

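The rectified view shows the ring at 71.9 mm across (72 expected), centred at (0.530, 0.163), with holes at about 2.3° + 60k. Next I'll measure the holes precisely and estimate the spanner from the same picture.

```bash
cat > sp.py <<'E'
from h import *
import sys
def spanner(f,zt=0.017):
    im,P=load(f); hsv=cv2.cvtColor(im,cv2.COLOR_RGB2HSV)
    m=((hsv[...,0]<6)|(hsv[...,0]>174))&(hsv[...,1]>150)&(hsv[...,2]>60)
    n,l,s,ce=cv2.connectedComponentsWithStats(m.astype(np.uint8))
    i=1+np.argmax(s[1:,4]); pts=np.argwhere(l==i)[:,::-1]
    W=np.array([onz(P,u,v,zt,True)[:2] for u,v in pts])
    rc=cv2.minAreaRect((W*1000).astype(np.float32)); mu=np.array(rc[0])/1000
    w,h=rc[1]; b=cv2.boxPoints(rc)/1000
    e=b[1]-b[0] if np.linalg.norm(b[1]-b[0])>np.linalg.norm(b[2]-b[1]) else b[2]-b[1]
    if e[0]<0:e=-e
    e/=np.linalg.norm(e)
    L=max(w,h)
    print(f,'rect mm',rc[1],'ctr',mu,'psi',np.degrees(np.arctan2(e[1],e[0])), 'tail',mu-e*L/2000,'front',mu+e*L/2000)
    grip=mu+e*L/2000-e*0.026; pin=mu+e*(L/2000)+e*0.062
    print('  grip(front-26)',grip,'pinmid(front+62)',pin,'from tail',mu-e*L/2000+e*.066)
    return mu,e
if __name__=='__main__': spanner(sys.argv[1])
E
python3 sp.py wrist1
python3 - <<'E'
from h import *
c=np.array([200,202.5]); a=[]
for k,(x,y) in enumerate([(300.5,208),(247,292),(147,290),(102,198),(153,113),(254,117)]):
    d=np.array([x,y])-c; a.append(np.degrees(np.arctan2(d[1],d[0]))%360-60*k); print(a[-1],np.linalg.norm(d)*.25)
print(np.mean(a))
E
```

```text
wrist1 rect mm (28.587146759033203, 90.59142303466797) ctr [ 0.52082623 -0.17622847] psi -22.937153 tail [ 0.47911192 -0.15857577] front [ 0.56254055 -0.19388117]
  grip(front-26) [ 0.53859629 -0.18374842] pinmid(front+62) [ 0.61963839 -0.21804388] from tail [ 0.53989349 -0.18429737]
3.132465198568036 25.162596249194955
2.294254389308243 25.272576540590396
1.203888317661793 25.574951124097968
2.629081885638641 24.5258154808357
2.294254389308236 25.272576540590396
2.275644314577619 25.28123068602476
2.3049314158437615
```

>>> {"api": "play_rows", "payload": {
  "series": [
    [1,-0.131,0.022,-0.347,0,0,0],
    [1,-0.131,0.022,-0.347,0,0,0],
    [1,-0.131,0.022,-0.347,0,0,0],
    [1,-0.131,0.022,-0.347,0,0,0],
    [1,-0.131,0.022,-0.347,0,0,0],
    [1,-0.131,0.022,-0.347,0,0,0],
    [1,-0.131,0.022,-0.347,0,0,0],
    [1,-0.131,0.022,-0.347,0,0,0],
    [1,-0.131,0.022,-0.347,0,0,0],
    [1,0,0,0,0,0.0397,0],
    [1,0,0,0,0,0.0397,0],
    [1,0,0,0,0,0.0397,0]
  ]
}}

```text
time: 2.95
position: [0.482, -0.1611, 0.2007]
tool_rot: [-0.694, 0.135, -0.135, 0.694]
ft_force: [-0.1, 0.1, -0.8]
grip_width: 0.0871
```

>>> {"api": "play_rows", "payload": {
  "series": [
    [1,0,0,0,0,0.0397,0],
    [1,0,0,0,0,0.0397,0],
    [1,0,0,0,0,0.0397,0],
    [1,0,0,0,0,0.0397,0],
    [1,0,0,0,0,0.0397,0],
    [1,0,0,0,0,0.0397,0],
    [1,0,0,0,0,0.0397,0],
    [1,0,0,0,0,0.0397,0],
    [1,0,0,0,0,0.0397,0],
    [1,0,0,0,0,0.0397,0],
    [1,0,0,0,0,0.0397,0],
    [1,0,0,0,0,0.0397,0]
  ]
}}

```text
time: 3.95
position: [0.4825, -0.1599, 0.2007]
tool_rot: [0.418, -0.57, 0.571, -0.418]
ft_force: [-0.7, 0.3, -0.2]
grip_width: 0.0869
```

>>> {"api": "play_rows", "payload": {
  "series": [
    [1,0,0,0,0,0.0397,0],
    [1,0,0,0,0,0.0397,0],
    [1,0,0,0,0,0.0397,0],
    [1,0,0,0,0,0.0397,0],
    [1,0,0,0,0,0.0397,0],
    [1,0,0,0,0,0.0397,0],
    [1,0,0,0,0,0.0397,0],
    [1,0,0,0,0,0.0397,0],
    [1,0,0,0,0,0.0397,0],
    [1,0,0,0,0,0.0397,0],
    [1,0,0,0,0,0.0397,0],
    [1,0,0,0,0,0.0397,0]
  ]
}}

```text
time: 4.95
position: [0.4825, -0.16, 0.2007]
tool_rot: [-0.082, -0.702, 0.702, 0.082]
ft_force: [0.6, 0.1, 0.5]
grip_width: 0.0868
```

>>> {"api": "play_rows", "payload": {
  "series": [
    [1,0,0,0,0,0.0397,0],
    [1,0,0,0,0,0,0],
    [1,0,0,0,0,0,0]
  ]
}}

```text
time: 5.2
position: [0.4824, -0.16, 0.2007]
tool_rot: [-0.122, -0.696, 0.697, 0.122]
ft_force: [0.1, -0.6, -0.2]
grip_width: 0.087
```

```bash
python3 - <<'E'
from h import *
st(); im,P=snap('wrist','wrist2')
E
python3 sp.py wrist2
```

```text
t 5.2 p [ 0.4824 -0.16    0.2007] F [ 0.1 -0.6 -0.2] M [ 0.03  0.22 -0.01] w 0.087
x [-0.94  0.34 -0.  ] y [ 0. -0. -1.] z [-0.34 -0.94  0.  ] zyaw -109.89
wrist2 rect mm (22.341224670410156, 90.58953857421875) ctr [ 0.52092334 -0.1801983 ] psi -22.909315 tail [ 0.47920133 -0.16256624] front [ 0.56264535 -0.19783037]
  grip(front-26) [ 0.53869618 -0.18770925] pinmid(front+62) [ 0.61975493 -0.22196534] from tail [ 0.53999538 -0.18825831]
```

View pics/wrist2.png

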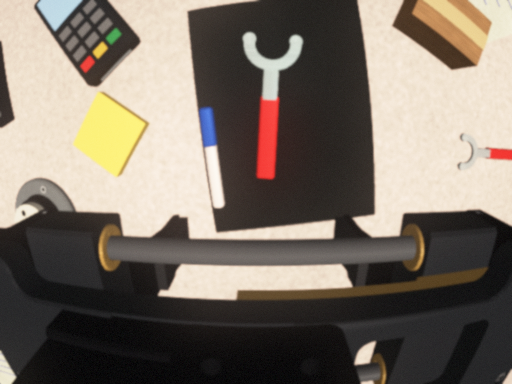

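```bash
python3 - <<'E'
from h import *
im,P=load('wrist2')
a=np.radians(-22.9); ex=np.array([np.cos(a),np.sin(a)]); ey=np.array([-ex[1],ex[0]]); g=np.array([.5393,-.188])
for n,u,v,z in [('fL',247,33,.017),('fR',299,37,.017),('neck',271,75,.017),('mk1',207,110,.014),('mk2',219,205,.014),('handle f',269,98,.017),('handle b',266,178,.017),('mat',190,12,.003),('mat',217,230,.003),('mat',373,214,.003),('mat',359,10,.003)]:
    w=onz(P,u,v,z,True)[:2]; d=w-g; print(n,w.round(4),'along',(d@ex).round(4),'lat',(d@ey).round(4))
cv2.imwrite('pics/c2.png',cv2.resize(im[10:200,180:340],None,fx=3,fy=3,interpolation=cv2.INTER_CUBIC)[:,:,::-1])
p,r=st(); go([.5393,-.188,.08],-112.9)
E
```

```text
fL [ 0.6375 -0.1993] along 0.0949 lat 0.0278
fR [ 0.6149 -0.2505] along 0.0939 lat -0.0282
neck [ 0.5842 -0.2073] along 0.0488 lat -0.0003
mk1 [ 0.5729 -0.1294] along 0.0081 lat 0.0671
mk2 [ 0.4679 -0.1026] along -0.099 lat 0.0509
handle f [ 0.5613 -0.1968] along 0.0237 lat 0.0005
handle b [ 0.48   -0.1642] along -0.0639 lat -0.0011
mat [ 0.6921 -0.1483] along 0.1253 lat 0.0961
mat [ 0.4363 -0.0852] along -0.1349 lat 0.0546
mat [ 0.3885 -0.2746] along -0.1052 lat -0.1384
mat [ 0.6314 -0.3352] along 0.1421 lat -0.0998
t 5.25 p [ 0.4824 -0.1601  0.2006] F [-0.9  0.4 -0.6] M [-0.05  0.12  0.  ] w 0.0872
x [-0.94  0.34 -0.  ] y [ 0. -0. -1.] z [-0.34 -0.94  0.  ] zyaw -109.9
shift units [-0.63   1.206  0.069] len mm 136.27351865085961
turn units [-0.      0.0167 -0.    ] rows 0.42002212114978116
```

View pics/c2.png

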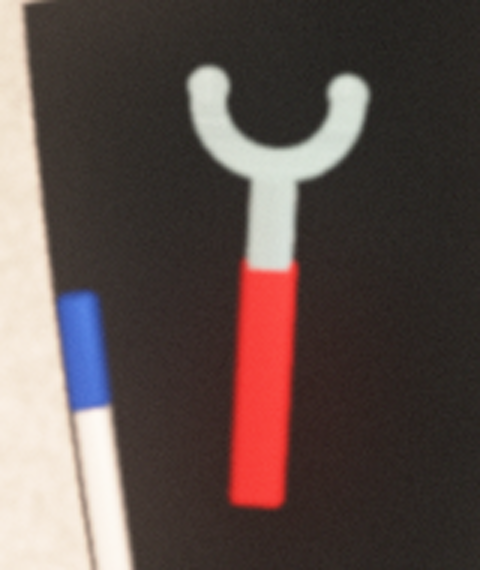

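>>> {"api": "play_rows", "payload": {
  "series": [
    [0.5,-0.158,0.302,0.017,0,0,0],
    [0.5,-0.158,0.302,0.017,0,0,0],
    [0.5,-0.157,0.301,0.017,0,0,0],
    [0.5,-0.157,0.301,0.018,0,0,0],
    [0.5,0,0,0,0,0.0167,0],
    [0.5,0,0.15,0,0,0,0],
    [0.5,0,0.15,0,0,0,0],
    [0.5,0,0.1,0,0,0,0],
    [0.5,0,0.09,0,0,0,0],
    [0.5,0,0,0,0,0,0],
    [0.5,0,0,0,0,0,0]
  ]
}}

```text
time: 6.17
position: [0.5391, -0.1883, 0.0308]
tool_rot: [0.141, 0.693, -0.693, -0.141]
ft_force: [-0.1, -0.7, 0.9]
grip_width: 0.0437
```

```bash
python3 - <<'E'
from h import *
st(); go([.5393,-.188,.0305],-112.9); im,P=snap('wrist','wrist3')
E
```

```text
t 6.17 p [ 0.5391 -0.1883  0.0308] F [-0.1 -0.7  0.9] M [-0.02  0.16 -0.02] w 0.0437
x [-0.92   0.391  0.001] y [-0.001  0.    -1.   ] z [-0.391 -0.92  -0.   ] zyaw -113.03
shift units [-0.001  0.003 -0.003] len mm 0.448249408864159
turn units [ 0.     -0.0007  0.0002] rows 0.018295699722540006
```

View pics/wrist3.png

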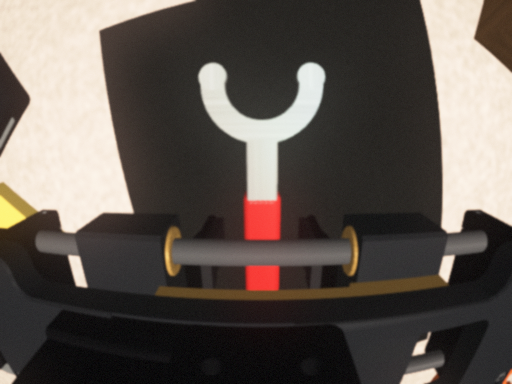

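The fork and handle are centred between the fingers: handle front at (262,200), fork ends at (213,75) and (311,75). I'll close at 40 N and lift.

>>> {"api": "play_rows", "payload": {
  "series": [
    [0,0,0,0,0,0,0],
    [0,0,0,0,0,0,0],
    [0,0,0,0,0,0,0],
    [0,0,0,0,0,0,0],
    [0,0,0,0,0,0,0],
    [0,0,0,0,0,0,0],
    [0,0,0,0,0,0,0],
    [0,0,-0.1,0,0,0,0],
    [0,0,-0.25,0,0,0,0],
    [0,0,-0.3,0,0,0,0],
    [0,0,0,0,0,0,0],
    [0,0,0,0,0,0,0]
  ],
  "grip_force": 45
}}

```text
time: 7.22
position: [0.5401, -0.1888, 0.0977]
tool_rot: [-0.143, -0.692, 0.693, 0.14]
ft_force: [-0.5, -0.9, -2.5]
grip_width: 0.0192
```

```bash
python3 - <<'E'
from h import *
st(); im,P=snap('wrist','wrist4')
E
```

```text
t 7.22 p [ 0.5401 -0.1888  0.0977] F [-0.5 -0.9 -2.5] M [-0.01  0.17  0.05] w 0.0192
x [-0.92   0.392 -0.004] y [ 0.003 -0.002 -1.   ] z [-0.392 -0.92   0.   ] zyaw -113.05
```

View pics/wrist4.png

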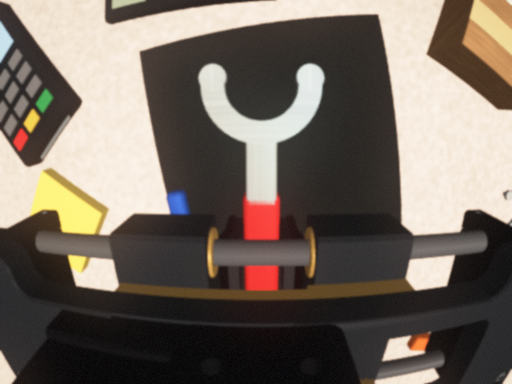

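```bash
python3 - <<'E'
from h import *
im,P=load('wrist4'); p,r,_=pose()
zt=p[2]-.0138
hsv=cv2.cvtColor(im,cv2.COLOR_RGB2HSV)
m=((hsv[...,1]<50)&(hsv[...,2]>140)).astype(np.uint8); m[:50]=0;m[205:]=0;m[:,:185]=0;m[:,335:]=0
n,l,s,ce=cv2.connectedComponentsWithStats(m); i=1+np.argmax(s[1:,4]); print(s[i])
pts=np.argwhere(l==i)[:,::-1]
T=np.array([r.inv().apply(onz(P,u,v,zt,True)-p) for u,v in pts])*1e3
print('tool x range',T[:,0].min(),T[:,0].max(),'z',T[:,2].min(),T[:,2].max())
for sgn in (1,-1):
    A=T[sgn*T[:,2]>20]; print('arm tip x',A[:,0].min(), 'pin-end z', np.mean(A[A[:,0]<A[:,0].min()+8][:,2]))
N=T[T[:,0]>-52]; print('neck z',N[:,2].mean(), 'at x',N[:,0].mean()); 
for x0 in(-50,-40,-30):
    N=T[abs(T[:,0]-x0)<3]; print(x0,N[:,2].min(),N[:,2].max(),N[:,2].mean())
E
```

```text
[ 198   63  127  139 6430]
tool x range -97.55056015454612 -24.52377103946506 z -33.06420083013006 31.61082618265762
arm tip x -97.55056015454612 pin-end z 25.27382032681037
arm tip x -97.13193185791921 pin-end z -26.207386048231353
neck z -0.6856645371223024 at x -38.85421981528613
-50 -8.510448835093657 7.0585089606549385 -0.7263698528952013
-40 -8.61214700989547 7.1622265591702226 -0.7253858915320319
-30 -8.695784385687777 7.254392967821914 -0.7003260591093216
```

```bash
python3 - <<'E'
from h import *
p,r=st(); d=np.array([np.cos(np.radians(32.3)),np.sin(np.radians(32.3))])
t=np.array([.5301,.1628])-d*.149; print(t)
go([t[0],t[1],.0977],-57.7); go([t[0],t[1],.0977],-57.7,r=tilt_yaw(np.radians(-57.7)))
E
```

```text
t 7.27 p [ 0.539  -0.1882  0.0964] F [ 0.3  0.4 -2.6] M [-0.03  0.23  0.05] w 0.0191
x [-0.92   0.392 -0.   ] y [ 0. -0. -1.] z [-0.392 -0.92   0.   ] zyaw -113.05
[0.40415599 0.0831815 ]
shift units [ 2.304 -0.014 -1.969] len mm 303.0806197690701
turn units [-1.000e-04 -3.075e-01 -1.000e-04] rows 7.745680531370681
shift units [-0.31  -0.013 -3.015] len mm 303.08061976907004
turn units [0. 0. 0.] rows 0.0
```

>>> {"api": "play_rows", "payload": {
  "series": [
    [0,0,0,0,0,-0.0384,0],
    [0,0,0,0,0,-0.0384,0],
    [0,0,0,0,0,-0.0384,0],
    [0,0,0,0,0,-0.0384,0],
    [0,0,0,0,0,-0.0384,0],
    [0,0,0,0,0,-0.0384,0],
    [0,0,0,0,0,-0.0384,0],
    [0,0,0,0,0,-0.0384,0],
    [0,-0.016,0,-0.15,0,0,0],
    [0,-0.03,0,-0.285,0,0,0],
    [0,-0.03,0,-0.285,0,0,0],
    [0,-0.03,0,-0.285,0,0,0]
  ]
}}

```text
time: 8.27
position: [0.4927, -0.0965, 0.0945]
tool_rot: [-0.197, 0.68, -0.679, 0.195]
ft_force: [-0.0, 0.4, -2.0]
grip_width: 0.0194
```

>>> {"api": "play_rows", "payload": {
  "series": [
    [0,-0.03,0,-0.285,0,0,0],
    [0,-0.03,0,-0.285,0,0,0],
    [0,-0.03,0,-0.285,0,0,0],
    [0,-0.03,0,-0.285,0,0,0],
    [0,-0.03,0,-0.285,0,0,0],
    [0,-0.03,0,-0.285,0,0,0],
    [0,-0.03,0,-0.285,0,0,0],
    [0,0,0.08,0,0,0,0],
    [0,0,0.08,0,0,0,0],
    [0,0,0.06,0,0,0,0],
    [0,0,0,0,0,0,0],
    [0,0,0,0,0,0,0]
  ]
}}

```text
time: 9.27
position: [0.4063, 0.0814, 0.0731]
tool_rot: [-0.196, 0.68, -0.679, 0.195]
ft_force: [-0.3, -0.5, -1.2]
grip_width: 0.0197
```

```bash
python3 - <<'E'
from h import *
st(); im,P=snap('wrist','wrist5'); snap('side','side5')
E
```

```text
t 9.27 p [0.4063 0.0814 0.0731] F [-0.3 -0.5 -1.2] M [-0.08  0.15  0.07] w 0.0197
x [-0.847 -0.532  0.001] y [-0.001  0.    -1.   ] z [ 0.532 -0.847 -0.001] zyaw -57.86
```

View pics/wrist5.png

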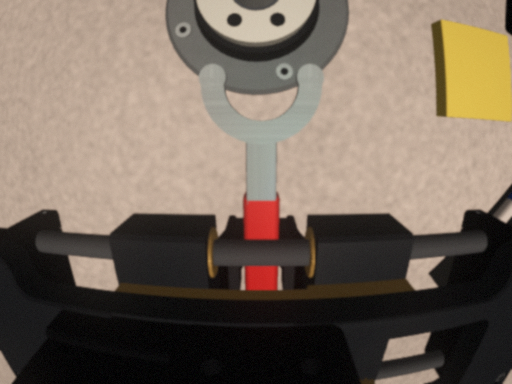

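View pics/side5.png

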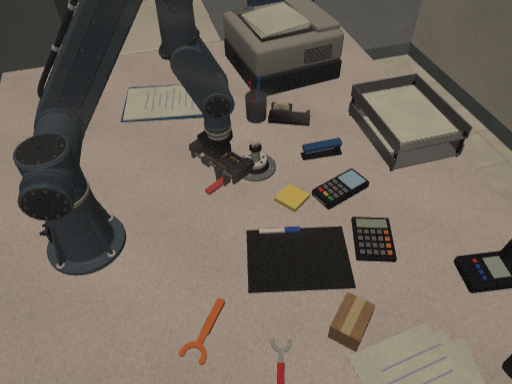

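```bash
python3 - <<'E'
from h import *
im,P=load('wrist5'); p,r,_=pose()
g=cv2.cvtColor(im,cv2.COLOR_RGB2GRAY)
sub=g[5:32,215:300].astype(float); 
m=((g<90)).astype(np.uint8); m[:6]=0; m[30:]=0; m[:,:222]=0; m[:,292:]=0
n,l,s,ce=cv2.connectedComponentsWithStats(m)
H=[]
for i in range(1,n):
    if s[i,4]>40:
        w=onz(P,*ce[i],.038,True); t=r.inv().apply(w-p)*1e3; print(s[i],ce[i],w,'tool',t); 
        if s[i,4]<300:H.append((w,t))
# ring outer edge: bright>150 boundary
ring=((g>150)&(cv2.cvtColor(im,cv2.COLOR_RGB2HSV)[...,1]<70)).astype(np.uint8); ring[60:]=0; ring[:,:185]=0; ring[:,330:]=0
pts=[]
for u in range(205,312,4):
    col=np.where(ring[:45,u])[0]
    if len(col): pts.append((u,col.max()+.5))
W=np.array([onz(P,u,v,.038,True)[:2] for u,v in pts])
A=np.c_[2*W,np.ones(len(W))]; s_=np.linalg.lstsq(A,(W**2).sum(1),rcond=None)[0]; print('circ',s_[:2],np.sqrt(s_[2]+s_[:2]@s_[:2]))
from scipy.optimize import least_squares
q=least_squares(lambda c:np.linalg.norm(W-c,axis=1)-.036,s_[:2],loss='soft_l1',f_scale=.0005); print('circ r=36',q.x,np.abs(q.fun).max()); print('tool',r.inv().apply(np.r_[q.x,.038]-p)*1e3)
cv2.imwrite('pics/c5.png',cv2.resize(im[0:140,160:360],None,fx=4,fy=4,interpolation=cv2.INTER_CUBIC)[:,:,::-1])
# fork
zt=p[2]-.0138
print('fork ends', [ (r.inv().apply(onz(P,u,v,zt,True)-p)*1e3).round(1) for u,v in [(213,66),(310,66)]])
E
```

```text
[243   6  26   3  63] [255.33333333   6.84126984] [0.5185528  0.15561159 0.038     ] tool [-134.36404691   35.74272826   -3.13174042]
[271  13  13  13 131] [277.16030534  18.94656489] [0.5186657  0.14075135 0.038     ] tool [-126.55330097   35.74321415    9.51071336]
[228  14  13  12 129] [234.02325581  19.45736434] [0.50525405 0.16182137 0.038     ] tool [-126.40768709   35.74164864  -15.46521164]
circ [0.52976507 0.16249641] 0.035499522688334985
circ r=36 [0.53024052 0.16281642] 0.0003552924098563434
tool [-148.0935188    35.74326942   -3.01377206]
fork ends [array([-94.4,  13.8, -23.9]), array([-94.5,  13.8,  24.8])]
```

View pics/c5.png

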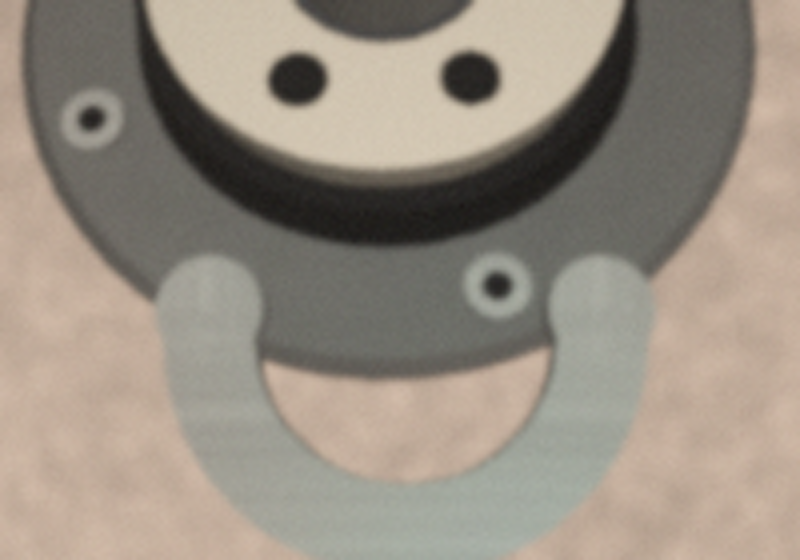

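>>> {"api": "play_rows", "payload": {
  "series": [
    [0,0,0,-0.032,0,0,0],
    [0,0,0,0,0,0,0],
    [0,-0.12,0,0,0,0,0],
    [0,-0.12,0,0,0,0,0],
    [0,-0.12,0,0,0,0,0],
    [0,-0.12,0,0,0,0,0],
    [0,-0.116,0,0,0,0,0],
    [0,0,0,0,0,0,0],
    [0,0,0,0,0,0,0],
    [0,0,0,0,0,0,0]
  ]
}}

```text
time: 10.2
position: [0.4533, 0.1166, 0.0739]
tool_rot: [-0.197, 0.679, -0.679, 0.196]
ft_force: [-0.8, -1.3, -1.8]
grip_width: 0.0195
```

```bash
python3 - <<'E'
from h import *
im,P=snap('wrist','wrist6'); p,r=st(); print('center tool',r.inv().apply(np.array([.5302,.1628,.038])-p)*1e3)
E
```

```text
t 10.25 p [0.4532 0.1165 0.0739] F [ 0.4  0.7 -2.4] M [-0.12  0.18 -0.01] w 0.0196
x [-0.846 -0.533  0.002] y [-0.002 -0.    -1.   ] z [ 0.533 -0.846 -0.001] zyaw -57.77
center tool [-89.88867019  35.75346082   1.92659022]
```

View pics/wrist6.png

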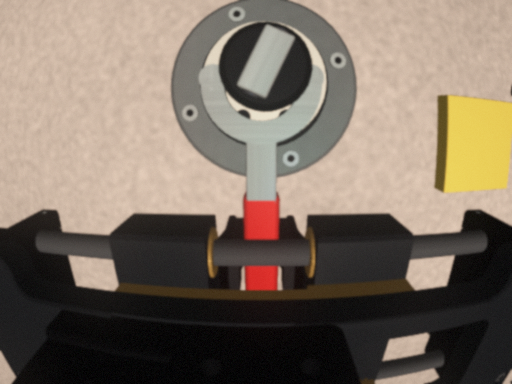

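>>> {"api": "play_rows", "payload": {
  "series": [
    [0,-0.013,0,0.017,0,0,0],
    [0,0,0,0,0,0,0],
    [0,0,0,0,0,0,0],
    [0,0,0.03,0,0,0,0],
    [0,0,0.025,0,0,0,0],
    [0,0,0,0,0,0,0]
  ]
}}

```text
time: 10.75
position: [0.4562, 0.116, 0.0679]
tool_rot: [-0.197, 0.679, -0.679, 0.196]
ft_force: [0.1, -0.3, -1.3]
grip_width: 0.0194
```

```bash
python3 - <<'E'
from h import *
p,r=st(); print('center tool',r.inv().apply(np.array([.5302,.1628,.038])-p)*1e3)
E
```

```text
t 10.75 p [0.4562 0.116  0.0679] F [ 0.1 -0.3 -1.3] M [-0.17  0.22 -0.02] w 0.0194
x [-0.846 -0.533  0.001] y [-0.001 -0.    -1.   ] z [ 0.533 -0.846 -0.001] zyaw -57.77
center tool [-87.63554507  29.81939949  -0.12207673]
```

>>> {"api": "play_rows", "payload": {
  "series": [
    [0,0.006,0,-0.002,0,0,0],
    [0,0,0,0,0,0,0],
    [0,0,0.02,0,0,0,0],
    [0,0,0.02,0,0,0,0],
    [0,0,0,0,0,0,0]
  ]
}}

```text
time: 11.17
position: [0.4558, 0.1159, 0.0641]
tool_rot: [-0.197, 0.679, -0.679, 0.196]
ft_force: [-0.5, 0.4, -1.9]
grip_width: 0.0194
```

```bash
python3 - <<'E'
from h import *
p,r=st(); print('center tool',r.inv().apply(np.array([.5302,.1628,.038])-p)*1e3,'tip',p[2]-.0278)
E
```

```text
t 11.17 p [0.4558 0.1159 0.0641] F [-0.5  0.4 -1.9] M [-0.08  0.19  0.02] w 0.0194
x [-0.846 -0.534  0.   ] y [-0.001 -0.    -1.   ] z [ 0.534 -0.846 -0.   ] zyaw -57.76
center tool [-8.79748860e+01  2.60819035e+01  2.01135780e-02] tip 0.03632452533509307
```

>>> {"api": "play_rows", "payload": {
  "series": [
    [0,0,0.02,0,0,0,0],
    [0,0,0.02,0,0,0,0],
    [0,0,0,0,0,0,0]
  ]
}}

```text
time: 11.42
position: [0.4558, 0.1159, 0.0601]
tool_rot: [-0.197, 0.679, -0.679, 0.196]
ft_force: [-0.4, -0.3, -1.5]
grip_width: 0.0196
```

>>> {"api": "play_rows", "payload": {
  "series": [
    [0,0,0.01,0,0,0,0],
    [0,0,0.01,0,0,0,0],
    [0,0,0,0,0,0,0],
    [0,0,0,0,0,0,0]
  ]
}}

```text
time: 11.75
position: [0.456, 0.1159, 0.0584]
tool_rot: [0.196, -0.679, 0.679, -0.196]
ft_force: [-0.6, -0.6, -1.4]
grip_width: 0.0193
```

```bash
python3 - <<'E'
from h import *
im,P=snap('wrist','wrist7');p,r=st(); print('center tool',r.inv().apply(np.array([.5302,.1628,.038])-p)*1e3,'tip',p[2]-.0278)
E
```

```text
t 11.8 p [0.456  0.1159 0.0585] F [-0.7  0.4 -1.9] M [-0.09  0.2   0.02] w 0.0194
x [-0.846 -0.533 -0.   ] y [ 0.  0. -1.] z [ 0.533 -0.846  0.   ] zyaw -57.76
center tool [-87.77313034  20.49843223  -0.11043428] tip 0.03069037939782806
```

View pics/wrist7.png

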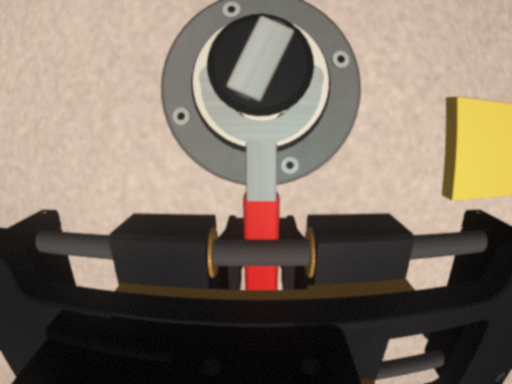

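>>> {"api": "play_rows", "payload": {
  "series": [
    [0,0,0.008,0,0,0,0],
    [0,0,0.003,0,0,0,0],
    [0,0,0,0,0,0,0],
    [0,0,0,0,0,0,0]
  ]
}}

```text
time: 12.13
position: [0.4561, 0.1158, 0.0576]
tool_rot: [0.196, -0.679, 0.679, -0.196]
ft_force: [-0.1, 0.1, 2.4]
grip_width: 0.0193
```

```bash
python3 - <<'E'
from h import *
p,r=st()
C=np.array([.5302,.1628]); d=p[:2]-C; rr=np.linalg.norm(d); a0=np.degrees(np.arctan2(d[1],d[0])); print('r',rr,'phi',a0)
# rows for 3deg clockwise step arc
print('per 3deg chord mm',2*rr*np.sin(np.radians(1.5))*1e3,'turn',3/180)
E
```

```text
t 12.13 p [0.4561 0.1158 0.0576] F [-0.1  0.1  2.4] M [-0.07  0.15  0.01] w 0.0193
x [-0.846 -0.533 -0.   ] y [ 0. -0. -1.] z [ 0.533 -0.846  0.   ] zyaw -57.76
r 0.0877479875439569 phi -147.64813783065296
per 3deg chord mm 4.593949068116114 turn 0.016666666666666666
```

>>> {"api": "play_rows", "payload": {
  "series": [
    [0,-0.0012,0,-0.046,0,0.0167,0],
    [0,-0.0012,0,-0.046,0,0.0167,0],
    [0,-0.0012,0,-0.046,0,0.0167,0],
    [0,-0.0012,0,-0.046,0,0.0167,0],
    [0,0,0,0,0,0,0],
    [0,0,0,0,0,0,0]
  ]
}}

```text
time: 12.63
position: [0.4466, 0.1321, 0.0574]
tool_rot: [-0.126, 0.696, -0.696, 0.124]
ft_force: [-3.8, -3.0, 5.0]
grip_width: 0.0195
```

```bash
cat >> h.py <<'E'
def arc():
    p,r=st(); C=np.array([.5302,.1628]); d=p[:2]-C; print('r',np.linalg.norm(d),'phi',np.degrees(np.arctan2(d[1],d[0]))%360,'psi',(st_yaw(r)+90)%360,'Ftool',r.inv().apply(robot.get_obs()['ft_force']).round(1),'tip',p[2]-.0278)
def st_yaw(r):
    A=r.as_matrix(); return np.degrees(np.arctan2(A[1,2],A[0,2]))
E
python3 -c "
from h import *
arc()"
```

```text
t 12.63 p [0.4466 0.1321 0.0574] F [-3.8 -3.   5. ] M [-0.47  0.55 -0.06] w 0.0195
x [-0.938 -0.347  0.003] y [-0.003 -0.    -1.   ] z [ 0.347 -0.938 -0.001] zyaw -69.7
r 0.08905984779401446 phi 200.15859393638368 psi 20.297895087450243 Ftool [ 4.6 -5.   1.5] tip 0.02963874199681721
```

>>> {"api": "play_rows", "payload": {
  "series": [
    [0,0,-0.002,-0.046,0,0.0167,0],
    [0,0,0,-0.046,0,0.0167,0],
    [0,-0.001,0,-0.046,0,0.0167,0],
    [0,-0.0012,0,-0.046,0,0.0167,0],
    [0,0,0,0,0,0,0]
  ]
}}

```text
time: 13.05
position: [0.442, 0.1501, 0.0575]
tool_rot: [0.052, -0.705, 0.705, -0.05]
ft_force: [-3.2, -2.7, 4.0]
grip_width: 0.0201
```

```bash
python3 -c "
from h import *
arc()"
```

```text
t 13.05 p [0.442  0.1501 0.0575] F [-3.2 -2.7  4. ] M [-0.55  0.51 -0.09] w 0.0201
x [-0.99  -0.143  0.002] y [-0.002 -0.    -1.   ] z [ 0.143 -0.99   0.   ] zyaw -81.77
r 0.089075599984751 phi 188.17713336204707 psi 8.230846744804637 Ftool [ 3.6 -4.   2.2] tip 0.02971224401975902
```

>>> {"api": "play_rows", "payload": {
  "series": [
    [0,-0.0012,0,-0.046,0,0.0167,0],
    [0,-0.0012,0,-0.046,0,0.0167,0],
    [0,-0.0012,0,-0.046,0,0.0167,0],
    [0,-0.0012,0,-0.046,0,0.0167,0],
    [0,0,0,0,0,0,0]
  ]
}}

```text
time: 13.47
position: [0.4414, 0.1685, 0.0575]
tool_rot: [-0.022, -0.707, 0.707, 0.024]
ft_force: [-3.7, -2.0, 3.9]
grip_width: 0.0194
```

```bash
python3 -c "
from h import *
snap('wrist','wrist8');arc()"
```

```text
t 13.52 p [0.4414 0.1684 0.0575] F [-4.3 -0.8  4.2] M [-0.35  0.66 -0.11] w 0.0193
x [-0.998  0.065  0.002] y [-0.002  0.    -1.   ] z [-0.065 -0.998  0.   ] zyaw -93.7
r 0.08901369198769754 phi 176.3816827821559 psi 356.301826420048 Ftool [ 4.2 -4.2  1.1] tip 0.02966128360174338
```

View pics/wrist8.png

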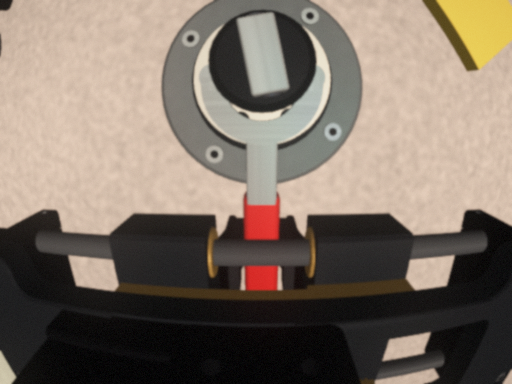

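>>> {"api": "play_rows", "payload": {
  "series": [
    [0,-0.0005,0,-0.031,0,0.0111,0],
    [0,-0.0005,0,-0.031,0,0.0111,0],
    [0,-0.0005,0,-0.031,0,0.0111,0],
    [0,0,0,0,0,0,0]
  ]
}}

```text
time: 13.85
position: [0.4425, 0.1775, 0.0574]
tool_rot: [-0.059, -0.704, 0.705, 0.061]
ft_force: [-4.5, -2.7, 4.0]
grip_width: 0.0197
```

```bash
python3 -c "
from h import *
arc()"
```

```text
t 13.85 p [0.4425 0.1775 0.0574] F [-4.5 -2.7  4. ] M [-0.49  0.69 -0.06] w 0.0197
x [-0.986  0.169  0.002] y [-0.002 -0.    -1.   ] z [-0.169 -0.986  0.001] zyaw -99.72
r 0.08897017293120843 phi 170.49202425574754 psi 350.27601318532106 Ftool [ 4.  -4.   3.4] tip 0.02964267808765137
```

>>> {"api": "play_rows", "payload": {
  "series": [
    [0,-0.0005,0,-0.031,0,0.0111,0],
    [0,-0.0005,0,-0.031,0,0.0111,0],
    [0,0,0,0,0,0,0]
  ]
}}

```text
time: 14.1
position: [0.4436, 0.1832, 0.0574]
tool_rot: [-0.083, -0.702, 0.703, 0.085]
ft_force: [-4.2, -4.4, 4.3]
grip_width: 0.0197
```

```bash
python3 -c "
from h import *
arc()"
```

```text
t 14.1 p [0.4436 0.1832 0.0574] F [-4.2 -4.4  4.3] M [-0.85  0.71  0.05] w 0.0197
x [-0.972  0.236  0.002] y [-0.003 -0.001 -1.   ] z [-0.236 -0.972  0.002] zyaw -103.65
r 0.08896369948114134 phi 166.76938769865717 psi 346.3457479682372 Ftool [ 3.1 -4.3  5.2] tip 0.0296071253376207
```

>>> {"api": "play_rows", "payload": {
  "series": [
    [0,-0.0005,0,-0.031,0,0.0111,0],
    [0,-0.0005,0,-0.031,0,0.0111,0],
    [0,0,0,0,0,0,0]
  ]
}}

```text
time: 14.35
position: [0.4444, 0.1863, 0.0572]
tool_rot: [-0.104, -0.697, 0.702, 0.108]
ft_force: [-4.1, -18.0, 6.0]
grip_width: 0.0195
```

```bash
python3 -c "
from h import *
arc()"
```

```text
t 14.35 p [0.4444 0.1863 0.0572] F [ -4.1 -18.    6. ] M [-3.13  0.62  0.76] w 0.0195
x [-0.955  0.296  0.003] y [-0.006 -0.006 -1.   ] z [-0.296 -0.955  0.008] zyaw -107.23
r 0.08894959702600871 phi 164.65006530426905 psi 342.76681081380303 Ftool [-1.4 -5.9 18.4] tip 0.02942554210330154
```

>>> {"api": "play_rows", "payload": {
  "series": [
    [0,-0.0005,0,-0.031,0,0.0111,0],
    [0,0,0,0,0,0,0]
  ]
}}

```text
time: 14.52
position: [0.4448, 0.1875, 0.0571]
tool_rot: [-0.115, -0.694, 0.701, 0.119]
ft_force: [-3.9, -25.4, 5.5]
grip_width: 0.0196
```

```bash
python3 -c "
from h import *
arc()"
```

```text
t 14.52 p [0.4448 0.1875 0.0571] F [ -3.9 -25.4   5.5] M [-4.5   0.57  1.03] w 0.0196
x [-0.945  0.327  0.004] y [-0.008 -0.009 -1.   ] z [-0.327 -0.945  0.011] zyaw -109.08
r 0.08892204392367839 phi 163.85648528867725 psi 340.9229956660102 Ftool [-4.6 -5.2 25.4] tip 0.02930095123969842
```

Solid stop: the tangential force rose from 5 N to 18 N to 25 N while the handle nearly stopped. I'll unload it a little, then lift straight out.

>>> {"api": "play_rows", "payload": {
  "series": [
    [0,0,0,0.031,0,-0.0111,0],
    [0,0,0,0.02,0,-0.0111,0],
    [0,0,0,0,0,0,0]
  ]
}}

```text
time: 14.77
position: [0.4442, 0.1851, 0.0573]
tool_rot: [-0.094, -0.699, 0.702, 0.097]
ft_force: [-3.1, -13.0, 4.6]
grip_width: 0.0196
```

```bash
python3 -c "
from h import *
arc()"
```

```text
t 14.77 p [0.4442 0.1851 0.0573] F [ -3.1 -13.    4.6] M [-2.44  0.61  0.13] w 0.0196
x [-0.964  0.267  0.003] y [-0.004 -0.003 -1.   ] z [-0.267 -0.964  0.004] zyaw -105.49
r 0.08881899285722591 phi 165.46741268120738 psi 344.51255695961834 Ftool [-0.5 -4.6 13.3] tip 0.029530086866318486
```

>>> {"api": "play_rows", "payload": {
  "series": [
    [0,0,0,0.02,0,-0.004,0],
    [0,0,0,0,0,0,0]
  ]
}}

```text
time: 14.93
position: [0.444, 0.184, 0.0574]
tool_rot: [-0.09, -0.7, 0.702, 0.093]
ft_force: [-4.3, -7.7, 4.2]
grip_width: 0.0196
```

```bash
python3 -c "
from h import *
arc()"
```

```text
t 14.93 p [0.444  0.184  0.0574] F [-4.3 -7.7  4.2] M [-1.64  0.64  0.02] w 0.0196
x [-0.967  0.257  0.003] y [-0.003 -0.002 -1.   ] z [-0.257 -0.967  0.003] zyaw -104.87
r 0.08877976965045975 phi 166.16017013420296 psi 345.1288589794931 Ftool [ 2.2 -4.2  8.6] tip 0.029574590575924486
```

>>> {"api": "play_rows", "payload": {
  "series": [
    [0,0,0,0.006,0,-0.001,0],
    [0,0,-0.02,0,0,0,0],
    [0,0,-0.02,0,0,0,0],
    [0,0,0,0,0,0,0]
  ]
}}

```text
time: 15.27
position: [0.4441, 0.1837, 0.0608]
tool_rot: [-0.089, -0.7, 0.702, 0.092]
ft_force: [-0.5, -8.2, -4.9]
grip_width: 0.0191
```

```bash
python3 -c "
from h import *
arc()"
```

```text
t 15.27 p [0.4441 0.1837 0.0608] F [-0.5 -8.2 -4.9] M [-1.36  0.73  0.11] w 0.0191
x [-0.967  0.254  0.003] y [-0.003 -0.002 -1.   ] z [-0.254 -0.967  0.003] zyaw -104.69
r 0.08864796925525757 phi 166.36363279492053 psi 345.3053435367019 Ftool [-1.6  4.9  8. ] tip 0.03301254613280163
```

>>> {"api": "play_rows", "payload": {
  "series": [
    [0,0,0,0.015,0,-0.003,0],
    [0,0,0,0,0,0,0],
    [0,0,-0.02,0,0,0,0],
    [0,0,-0.02,0,0,0,0],
    [0,0,0,0,0,0,0]
  ]
}}

```text
time: 15.68
position: [0.4444, 0.1832, 0.0651]
tool_rot: [-0.087, -0.701, 0.702, 0.088]
ft_force: [-1.2, -6.8, -6.3]
grip_width: 0.0191
```

```bash
python3 -c "
from h import *
arc()"
```

```text
t 15.68 p [0.4444 0.1832 0.0651] F [-1.2 -6.8 -6.3] M [-1.01  0.75  0.08] w 0.0191
x [-0.969  0.246  0.001] y [-0.001 -0.001 -1.   ] z [-0.246 -0.969  0.001] zyaw -104.26
r 0.08819193097995244 phi 166.62873950129094 psi 345.7372547799498 Ftool [-0.5  6.3  6.9] tip 0.037322369350637756
```

>>> {"api": "play_rows", "payload": {
  "series": [
    [0,0,-0.02,0,0,0,0],
    [0,0,-0.02,0,0,0,0],
    [0,0,-0.03,0,0,0,0],
    [0,0,0,0,0,0,0],
    [0,0,0,0,0,0,0]
  ]
}}

```text
time: 16.1
position: [0.4454, 0.183, 0.0722]
tool_rot: [-0.088, -0.701, 0.702, 0.087]
ft_force: [0.6, -6.7, -6.5]
grip_width: 0.0195
```

```bash
python3 -c "
from h import *
arc(); snap('wrist','wrist9')"
```

```text
t 16.1 p [0.4454 0.183  0.0722] F [ 0.6 -6.7 -6.5] M [-1.25  0.44  0.13] w 0.0195
x [-0.969  0.246 -0.001] y [ 0.001 -0.001 -1.   ] z [-0.246 -0.969  0.001] zyaw -104.24
r 0.08714902351552689 phi 166.5765885044666 psi 345.7586223484127 Ftool [-2.2  6.5  6.4] tip 0.044367749661094226
```

View pics/wrist9.png

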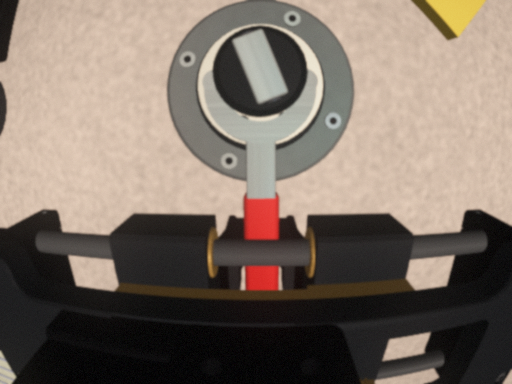

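```bash
python3 -c "
from h import *
a=[load(f)[0][0:215,160:360] for f in('wrist6','wrist9')]
cv2.imwrite('pics/c9.png',cv2.resize(np.hstack(a),None,fx=2,fy=2,interpolation=cv2.INTER_CUBIC)[:,:,::-1])
im,P=snap('side','side9'); u=proj(P,[.53,.16,.05]); print(u); u=u.astype(int)
cv2.imwrite('pics/cs9.png',cv2.resize(im[u[1]-45:u[1]+45,u[0]-70:u[0]+50],None,fx=6,fy=6,interpolation=cv2.INTER_CUBIC)[:,:,::-1])
arc()"
```

```text
[255.6519803  155.60419403]
t 16.2 p [0.4454 0.183  0.0721] F [ 0.6 -7.5 -6.8] M [-1.27  0.42  0.09] w 0.0198
x [-0.969  0.246 -0.001] y [ 0.001 -0.001 -1.   ] z [-0.246 -0.969  0.001] zyaw -104.24
r 0.0871598934355256 phi 166.57667410719333 psi 345.7553025473428 Ftool [-2.4  6.8  7.1] tip 0.044275276368229484
```

View pics/c9.png

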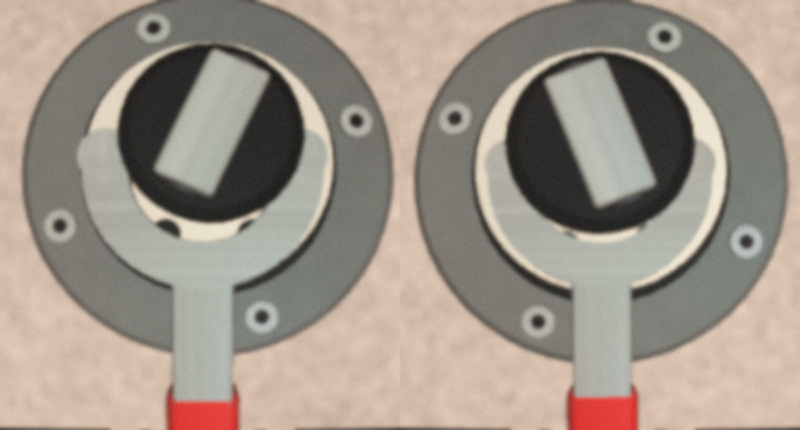

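View pics/cs9.png

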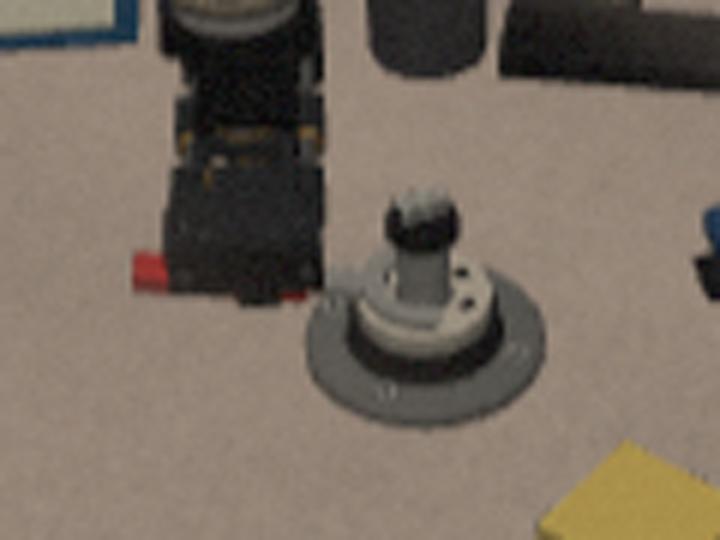

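The fork looks 9% smaller in the right-hand crop than in the left one. It stayed down in the ring while I lifted, because leftover torque pinched the pins, and the spanner pitched in my grip. I'll go back down to re-level it, take the torque off fully, then lift.

>>> {"api": "play_rows", "payload": {
  "series": [
    [0,0,0.03,0,0,0,0],
    [0,0,0.04,0,0,0,0],
    [0,0,0.04,0,0,0,0],
    [0,0,0.04,0,0,0,0],
    [0,0,0,0,0,0,0]
  ]
}}

```text
time: 16.62
position: [0.444, 0.1834, 0.0575]
tool_rot: [-0.087, -0.701, 0.702, 0.088]
ft_force: [-4.1, -5.9, 4.1]
grip_width: 0.0192
```

```bash
python3 -c "
from h import *
arc()"
```

```text
t 16.62 p [0.444  0.1834 0.0575] F [-4.1 -5.9  4.1] M [-1.04  0.58  0.15] w 0.0192
x [-0.969  0.246  0.001] y [-0.001 -0.001 -1.   ] z [-0.246 -0.969  0.001] zyaw -104.25
r 0.0886390306023493 phi 166.5645074750455 psi 345.75457123243257 Ftool [ 2.5 -4.1  6.7] tip 0.029723459369259894
```

>>> {"api": "play_rows", "payload": {
  "series": [
    [0,0,0,0.02,0,-0.005,0],
    [0,0,0,0,0,0,0]
  ]
}}

```text
time: 16.78
position: [0.4438, 0.1821, 0.0578]
tool_rot: [0.082, 0.702, -0.702, -0.083]
ft_force: [-3.9, -1.6, 2.6]
grip_width: 0.0195
```

```bash
python3 -c "
from h import *
arc(); snap('wrist','wrist10')"
```

```text
t 16.78 p [0.4438 0.1821 0.0578] F [-3.9 -1.6  2.6] M [-0.25  0.7   0.08] w 0.0195
x [-0.973  0.232  0.001] y [-0.  0. -1.] z [-0.232 -0.973 -0.   ] zyaw -103.43
r 0.08857052367693617 phi 167.42654534801937 psi 346.57199791628807 Ftool [ 3.4 -2.6  2.5] tip 0.030020389247535556
```

View pics/wrist10.png

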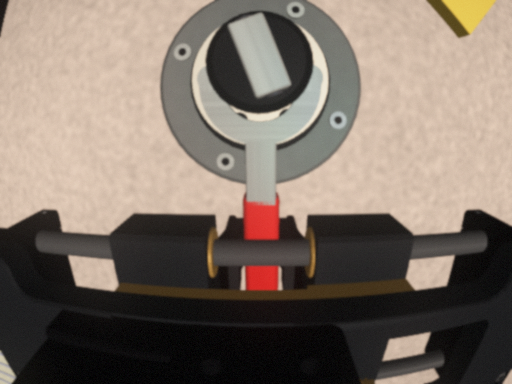

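>>> {"api": "play_rows", "payload": {
  "series": [
    [0,0.01,0,0.012,0,-0.002,0],
    [0,0,0,0,0,0,0]
  ]
}}

```text
time: 17.0
position: [0.4436, 0.1814, 0.0578]
tool_rot: [0.081, 0.703, -0.702, -0.08]
ft_force: [-3.0, 2.4, 3.1]
grip_width: 0.0197
```

```bash
python3 -c "
from h import *
arc()"
```

```text
t 17.0 p [0.4436 0.1814 0.0578] F [-3.   2.4  3.1] M [0.2  0.45 0.14] w 0.0197
x [-0.974  0.227 -0.002] y [ 0.002  0.001 -1.   ] z [-0.227 -0.974 -0.001] zyaw -103.11
r 0.08861980080311464 phi 167.8571950754929 psi 346.8909105881803 Ftool [ 3.5 -3.1 -1.6] tip 0.03002547840359978
```

>>> {"api": "play_rows", "payload": {
  "series": [
    [0,0,-0.015,0,0,0,0],
    [0,0,-0.015,0,0,0,0],
    [0,0,0,0,0,0,0]
  ]
}}

```text
time: 17.25
position: [0.4436, 0.1812, 0.0605]
tool_rot: [0.081, 0.703, -0.702, -0.08]
ft_force: [-0.4, -0.3, -2.5]
grip_width: 0.0195
```

```bash
python3 -c "
from h import *
arc()"
```

```text
t 17.25 p [0.4436 0.1812 0.0605] F [-0.4 -0.3 -2.5] M [0.12 0.45 0.13] w 0.0195
x [-0.974  0.227 -0.001] y [ 0.001  0.    -1.   ] z [-0.227 -0.974 -0.   ] zyaw -103.12
r 0.0885565660327699 phi 168.0102793249708 psi 346.8846752407987 Ftool [0.3 2.4 0.4] tip 0.03274312761364156
```

>>> {"api": "play_rows", "payload": {
  "series": [
    [0,0,-0.03,0,0,0,0],
    [0,0,-0.03,0,0,0,0],
    [0,0,-0.03,0,0,0,0],
    [0,0,-0.03,0,0,0,0],
    [0,0,0,0,0,0,0]
  ]
}}

```text
time: 17.67
position: [0.4438, 0.1811, 0.0733]
tool_rot: [0.082, 0.703, -0.702, -0.08]
ft_force: [0.7, -0.3, -1.0]
grip_width: 0.0198
```

```bash
python3 -c "
from h import *
arc(); snap('wrist','wrist11')"
```

```text
t 17.67 p [0.4438 0.1811 0.0733] F [ 0.7 -0.3 -1. ] M [-0.08  0.2  -0.02] w 0.0198
x [-0.974  0.227 -0.002] y [ 0.002  0.    -1.   ] z [-0.227 -0.974 -0.001] zyaw -103.13
r 0.08826530527241531 phi 168.0428799115398 psi 346.8699538452154 Ftool [-0.7  1.   0.2] tip 0.04554198619395492
```

View pics/wrist11.png

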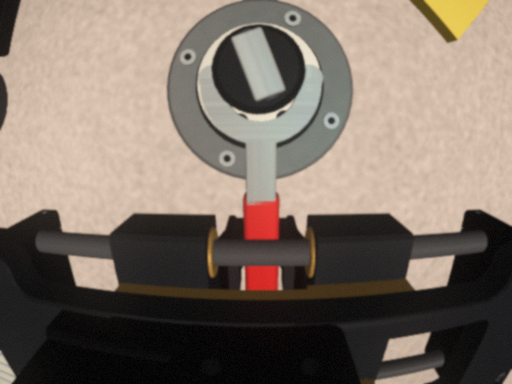

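>>> {"api": "play_rows", "payload": {
  "series": [
    [0,0.1,0,0,0,0,0],
    [0,0.15,0,0,0,0,0],
    [0,0.2,0,0,0,0,0],
    [0,0.2,0,0,0,0,0],
    [0,0,0,0,0,0,0],
    [0,0,0,0,0,0,0]
  ]
}}

```text
time: 18.22
position: [0.3775, 0.1959, 0.0725]
tool_rot: [-0.08, -0.702, 0.703, 0.081]
ft_force: [0.2, -0.4, -1.5]
grip_width: 0.0197
```

```bash
python3 -c "
from h import *
arc(); im,P=snap('wrist','wrist12')
cv2.imwrite('pics/c12.png',cv2.resize(im[0:215,130:390],None,fx=3,fy=3,interpolation=cv2.INTER_CUBIC)[:200*3,:,::-1])
g=cv2.cvtColor(im,cv2.COLOR_RGB2GRAY)
m=(g<90).astype(np.uint8); m[35:]=0; m[:,:215]=0; m[:,305:]=0
n,l,s,ce=cv2.connectedComponentsWithStats(m)
for i in range(1,n):
    if s[i,4]>40:
        w=onz(P,*ce[i],.038,True); d=w[:2]-[.5302,.1628]; print(s[i],'r',np.linalg.norm(d),'ang',np.degrees(np.arctan2(d[1],d[0]))%60)
"
```

```text
t 18.22 p [0.3775 0.1959 0.0725] F [ 0.2 -0.4 -1.5] M [-0.03  0.19 -0.01] w 0.0197
x [-0.974  0.226  0.002] y [-0.002 -0.    -1.   ] z [-0.226 -0.974  0.001] zyaw -103.05
r 0.1562069381765973 phi 167.77309523045872 psi 346.95445211280446 Ftool [-0.3  1.5  0.4] tip 0.04472962891973616
[276   0  14  11 128] r 0.024964173738732515 ang 21.083547654832955
[233   2  14  12 127] r 0.025034416599927976 ang 20.712636145285188
[215  14  90  21 848] r 0.0362645779722594 ang 48.307144089437315
```

View pics/c12.png

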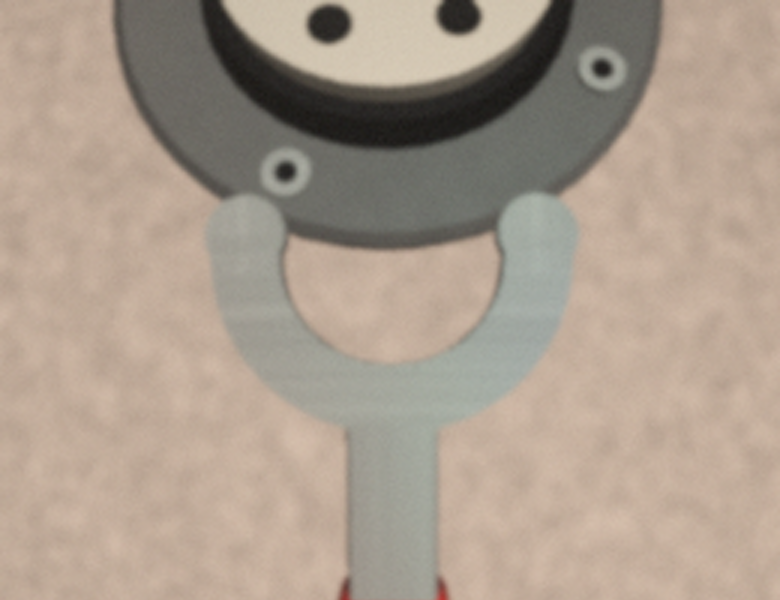

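```bash
python3 -c "
from h import *
p,r=st(); go([.523,-.2075,.10],-104)"
```

```text
t 18.27 p [0.3795 0.196  0.0726] F [ 0.2  1.  -2.1] M [ 0.03  0.17 -0.02] w 0.0194
x [-0.974  0.226 -0.001] y [ 0.001  0.    -1.   ] z [-0.226 -0.974 -0.   ] zyaw -103.08
shift units [-2.311 -0.273  3.605] len mm 429.1228753439572
turn units [ 0.0001  0.0051 -0.0002] rows 0.12896494980643752
```

>>> {"api": "play_rows", "payload": {
  "series": [
    [0,0,-0.137,0,0,0,0],
    [0,0,-0.136,0.1,0,0,0],
    [0,0,0,0.305,0,0,0],
    [0,0,0,0.35,0,0.005,0],
    [0,-0.2,0,0.35,0,0,0],
    [0,-0.21,0,0.35,0,0,0],
    [0,-0.21,0,0.35,0,0,0],
    [0,-0.21,0,0.35,0,0,0],
    [0,-0.21,0,0.35,0,0,0],
    [0,-0.21,0,0.35,0,0,0],
    [0,-0.21,0,0.35,0,0,0],
    [0,-0.21,0,0.25,0,0,0]
  ]
}}

```text
time: 19.27
position: [0.4604, -0.1849, 0.1001]
tool_rot: [-0.088, -0.701, 0.702, 0.086]
ft_force: [0.4, 0.1, -2.3]
grip_width: 0.0192
```

>>> {"api": "play_rows", "payload": {
  "series": [
    [0,-0.21,0,0.15,0,0,0],
    [0,-0.21,0,0,0,0,0],
    [0,-0.15,0,0,0,0,0],
    [0,0,0,0,0,0,0],
    [0,0,0,0,0,0,0]
  ]
}}

```text
time: 19.68
position: [0.5112, -0.2093, 0.0997]
tool_rot: [-0.086, -0.702, 0.702, 0.086]
ft_force: [-0.6, -0.1, -2.9]
grip_width: 0.0192
```

```bash
python3 -c "
from h import *
snap('wrist','wrist13'); p,r=st(); go([.523,-.2075,.10],-104)"
```

```text
t 19.73 p [ 0.51   -0.2083  0.0995] F [-0.9  0.5 -2.4] M [ 0.02  0.23 -0.03] w 0.0198
x [-0.97   0.242  0.002] y [-0.002  0.001 -1.   ] z [-0.242 -0.97  -0.   ] zyaw -104.02
shift units [-0.125 -0.005 -0.039] len mm 13.07128593993387
turn units [ 0.0001 -0.0001  0.0005] rows 0.014123873537090357
```

View pics/wrist13.png

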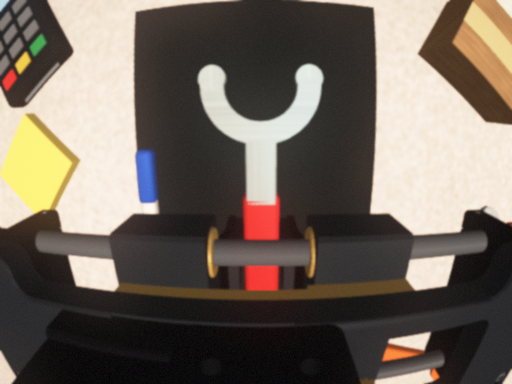

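>>> {"api": "play_rows", "payload": {
  "series": [
    [0,-0.12,0,-0.039,0,0,0],
    [0,0,0.2,0,0,0,0],
    [0,0,0.2,0,0,0,0],
    [0,0,0.15,0,0,0,0],
    [0,0,0.08,0,0,0,0],
    [0,0,0.03,0,0,0,0],
    [0,0,0,0,0,0,0],
    [0,0,0,0,0,0,0]
  ]
}}

```text
time: 20.4
position: [0.5234, -0.2077, 0.0343]
tool_rot: [-0.086, -0.702, 0.702, 0.086]
ft_force: [0.0, 0.3, -1.5]
grip_width: 0.0194
```

```bash
python3 -c "
from h import *
st()"
```

```text
t 20.4 p [ 0.5234 -0.2077  0.0343] F [ 0.   0.3 -1.5] M [-0.    0.21 -0.02] w 0.0194
x [-0.97   0.242 -0.   ] y [ 0. -0. -1.] z [-0.242 -0.97   0.   ] zyaw -104.01
```

>>> {"api": "play_rows", "payload": {
  "series": [
    [0,0,0.02,0,0,0,0],
    [0,0,0.012,0,0,0,0],
    [0,0,0.005,0,0,0,0],
    [0,0,0,0,0,0,0]
  ]
}}

```text
time: 20.73
position: [0.5239, -0.2081, 0.0315]
tool_rot: [-0.087, -0.701, 0.702, 0.086]
ft_force: [-0.5, -0.2, 4.8]
grip_width: 0.0191
```

```bash
python3 -c "
from h import *
st()"
```

```text
t 20.73 p [ 0.5239 -0.2081  0.0315] F [-0.5 -0.2  4.8] M [0.05 0.32 0.05] w 0.0191
x [-0.97   0.242 -0.002] y [ 0.002 -0.001 -1.   ] z [-0.242 -0.97   0.001] zyaw -104.02
```

Contact with the mat at +4.8 N. I'll open to half, which keeps the fingers clear of the marker, then lift.

>>> {"api": "play_rows", "payload": {
  "series": [
    [0.5,0,0,0,0,0,0],
    [0.5,0,0,0,0,0,0],
    [0.5,0,0,0,0,0,0],
    [0.5,0,0,0,0,0,0],
    [0.5,0,0,0,0,0,0],
    [0.5,0,-0.1,0,0,0,0],
    [0.5,0,-0.3,0,0,0,0],
    [0.5,0,-0.4,0,0,0,0],
    [0.5,0,-0.4,0,0,0,0],
    [0.5,0.35,-0.2,0,0,0,0],
    [0.5,0.35,0,0,0,0,0],
    [0.5,0,0,0,0,0,0]
  ]
}}

```text
time: 21.73
position: [0.448, -0.1863, 0.1711]
tool_rot: [0.083, 0.703, -0.7, -0.089]
ft_force: [-1.4, 0.5, -1.2]
grip_width: 0.0436
```

```bash
python3 - <<'E'
from h import *
st(); im,P=snap('wrist','wrist14'); snap('side','side14')
E
python3 sp.py wrist14
```

```text
t 21.73 p [ 0.448  -0.1863  0.1711] F [-1.4  0.5 -1.2] M [-0.01  0.28  0.02] w 0.0436
x [-0.97   0.242  0.009] y [-0.008  0.005 -1.   ] z [-0.242 -0.97  -0.003] zyaw -104.02
wrist14 rect mm (22.323955535888672, 90.22117614746094) ctr [ 0.50414908 -0.20248053] psi -12.843077 tail [ 0.46016705 -0.19245328] front [ 0.54813111 -0.21250778]
  grip(front-26) [ 0.52278156 -0.20672846] pinmid(front+62) [ 0.60858003 -0.22628924] from tail [ 0.52451589 -0.20712386]
```

View pics/wrist14.png

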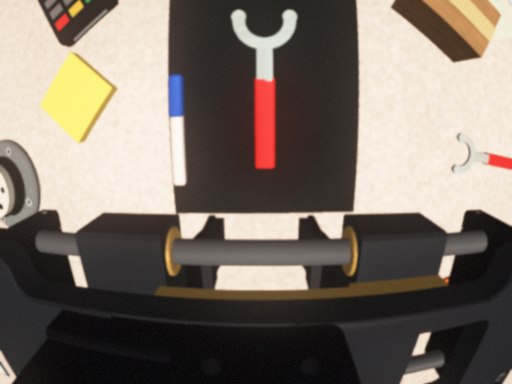

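View pics/side14.png

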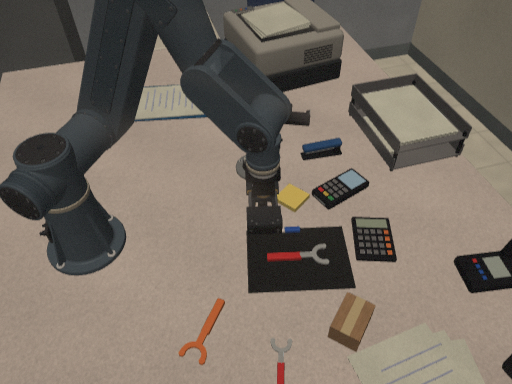

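```bash
python3 -c "
from h import *
print(ticket.hand_in())"
```

```text
the job is handed in; nothing more can be done
None
```

I tightened the lock ring with the larger red spanner, laid the spanner back on the mat and handed the job in at about 22 s of the 64 s. The hand-in gave no verdict.

**Pins home:** both went straight into opposite holes. The fork seated on the ring with about 4 N at a tip height of 30 mm, which is the full 8 mm depth.

**Tightening:** I swung the handle clockwise until it came up solid. The force at the grip rose from 5 to 25 N with almost no further movement. The holes ended 41.4° (0.72 rad) further round. The 1.60 stop would then mean a start near 0.88, inside the given range, but I had no direct reading of the joint.

**One thing went wrong:** on the first lift, leftover torque pinched the pins in the holes, so the fork stayed down and the spanner pitched in the grip. I lowered it again, took the torque off and it lifted out freely. That back-off stayed within the pins' play, so I don't expect it moved the ring.

**Last checks:**
- **Spanner:** it lies flat on the mat, pins down, near the middle (pins' midpoint about (0.609, -0.226), tail about (0.460, -0.192)).
- **Gripper:** it is open and clear of everything.
- **Other items:** those in view in the last pictures (terminal, calculator, stapler, note pad, marker, carton) looked unmoved. The arm hid the pen pot and most of the tape dispenser, but it did not go near them.

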